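Sweep the pot shards off the board into the catch tray

TASK

A herb pot has broken: pick up the orange scraper block and with it sweep all four terracotta shards off the white board into the blue catch tray, without touching or lifting them with the gripper. Leave the glass stopper standing where it is on the board and do not disturb the other things on the sill. Then stand the scraper upright on the black mat at the board's other end and let go.

Things in the scene. Friction and masses are not known exactly. Their poses are not given: they have to be found in the camera images.
- board: Fixed white board, 242 mm (its x) by 240 mm (its y); flat deck top 55 mm above the sill. Along its two x ends (x = +-115 to +-121 mm) run grey rims 8 mm above the deck; the two y ends (y = +-120 mm) are open edges. Origin: centre of its underside, on the sill. Turned up to 0.35 rad either way.
- tray: Fixed blue open catch tray, 230 mm (x) by 100 mm (y), walls 5 mm thick and 46 mm high (9 mm lower than the deck), inner floor 5 mm up. It stands against one open y end of the board (either one; its centre is 173 mm from the board's centre along the board's y), same yaw as the board. Origin: centre of its underside.
- mat: Fixed black rubber mat, 220 mm (x) by 100 mm (y), 4 mm thick, on the sill at the other open y end of the board (centre 173 mm from the board's centre), same yaw. Origin: centre of its underside.
- scraper: Scraper block, 0.2 kg, upright on its blade on the sill left or right of the board, yaw varies. Black blade 80 mm long (its x), 20 thick (y), 0 to 20 mm up; orange base 80 x 30 mm, 20 to 34 mm up; orange handle 44 (x) x 26 mm (y), 34 to 98 mm up, gripped from above. Same front and back. Origin: centre of the blade's underside.
- scraper_grip (a point): Point on the scraper's handle axis, 72 mm above the blade's underside: a good grip point.
- shard1: Loose terracotta pot shard, about 60 mm long (its x), 30 to 36 mm wide (y), 10 mm thick, flat, 40 g, no corner further than 35 mm from the origin. Origin: middle of its underside. Starts flat on the deck at any yaw, 35 to 49 mm to one side or other of the board's y centre line.
- shard2: Loose terracotta pot shard, about 60 mm long (its x), 30 to 36 mm wide (y), 10 mm thick, flat, 40 g, no corner further than 35 mm from the origin. Origin: middle of its underside. Starts flat on the deck at any yaw, 35 to 49 mm to one side or other of the board's y centre line.
- shard3: Loose terracotta pot shard, about 60 mm long (its x), 30 to 36 mm wide (y), 10 mm thick, flat, 40 g, no corner further than 35 mm from the origin. Origin: middle of its underside. Starts flat on the deck at any yaw, 35 to 49 mm to one side or other of the board's y centre line.
- shard4: Loose terracotta pot shard, about 60 mm long (its x), 30 to 36 mm wide (y), 10 mm thick, flat, 40 g, no corner further than 35 mm from the origin. Origin: middle of its underside. Starts flat on the deck at any yaw, 35 to 49 mm to one side or other of the board's y centre line.
- stopper: Green glass carafe stopper standing on its flat foot on the deck, 44 mm diameter, 56 mm tall, 0.2 kg. Origin: centre of its underside. It starts 35 to 49 mm to one side or other of the board's y centre line, at least 65 mm from each shard's centre.
- vial: Bystander: tall frosted vial with metal cap, 38 mm diameter, 172 mm tall, upright on the sill left or right of the board. Origin: centre of its underside.
- bowl: Bystander: green melamine bowl, 110 mm diameter, 50 mm high, left or right of the board. Origin: centre of its underside.
- timer: Bystander: chrome bell timer, 72 mm diameter, 64 mm high, left or right of the board. Origin: centre of its underside.
- pill_case: Bystander: folded blue pill case with clear lids and white clasp, 90 mm (its y) by 60 mm, 42 mm high, far left or right of the board. Origin: centre of its underside.
- jar: Bystander: amber glass jar, 72 mm diameter, 100 mm tall, far left or right of the board. Origin: centre of its underside.

How it is judged:
By the outcome, as a careful person would: the job done as asked, in the order asked, and still so for the second after the job is handed in, with the robot touching nothing.
It also fails if it takes over 72 s, if anything falls off the work surface, if the arm or the gripper's body presses on something with over 40 N, if the wrist force passes 120 N, or if a joint passes its speed limit or range.

ROBOT

A 6-joint arm with a two-finger parallel gripper is mounted at the origin on the work surface. World frame = base frame: x ahead of the robot, y to its left, z up, the work surface at z = 0. Lengths are in m, angles in rad, forces in N, time in s.
With the tool pointing down it reaches from about 0.3 to 0.875 m from the base axis. Payload 6.4 kg.
Tool frame: the origin (TCP) lies at the very end of the fingers, on their centre line; the grasp point (between the pads) lies 19 mm behind it; z points along the fingers, y is the direction in which the jaws open and shut (so a half turn about z gives the same grasp; the last joint's range is limited). The gripper opens to 88 mm and grips with 3 to 60 N. Pads are 18 mm wide; open, the fingers measure 123 mm over their backs; the gripper's body (75 mm by 187 mm) begins 45 mm behind the grasp point.
Start: joints at [-1.446, 0.181, 1.607, -0, 1.354, -0.206], TCP at [0.187, -0.544, 0.239] pointing down, gripper open.
Joint ranges: [-2.99, 2.99], [-0.89, 2.07], [0.3, 2.58], [-1.14, 4.28], [0, 2.63], [-3.12, 3.12]. Speed limits (rad/s): [2.57, 2.57, 3.01, 3.14, 3.14, 3.14].

INTERFACE

Orientations are given as a unit quaternion [x, y, z, w].
In Python, from workcell import env gives the robot as it stands.
- The arm moves only by the tool arm_command, never from a script. Its argument "plan" is one flat list of numbers, 7 for each row, row after row: the turn, a rotation vector about the tool's x, y, z each as a share of 5 degrees, from -1 to 1, then the shift along the tool's x, y, z each as a share of 6 cm, from -1 to 1, then the opening, from -1 (shut) to 1 (fully open). A call has 1 to 8 rows; each row shifts and turns the commanded pose from where the row before left it, along the tool's axes as they then stand; what a row does not reach is not made up. A row lasts 1/8 s, in which the tool goes at most 62.5 mm and 10.7 degrees, less where a joint would pass 70% of its speed; a pose out of reach is approached as far as the arm can. A call with a number of a shift or a turn outside -1 to 1 is refused whole. A call with a gripper value outside its range is refused whole. The fingers move at their own pace and stop on an object; "grip_force" is the grip in N (left out, the last holds). Time passes only in rows, so rows that do not move let the fingers close. It gives the time, the measured TCP pose, the force and the opening at its end, in the units of the state.
- env.observe(): the state, without advancing time (a new reading comes with each control period).
- env.capture(name): name is "scene" or "top" or "wrist"; returns a dict with "image" (420x560x3 uint8, red, green, blue), "fovy" (degrees; the focal length in pixels is half the picture's height over the tangent of half this angle, whatever the lens; pixels are square), "cx", "cy" (the principal point, pixels), "k1" (the pictures are not rectified: a ray, as slopes to the right and down, at radius r is drawn at 1 + k1 r^2 times it, then the intrinsics apply), "origin" and "rotation" of the camera in the world. Camera axes: x right, y down, z forward; pixel columns grow to the right and rows downward; lengths in m; the calibration is good to about 2 mm. A picture is of the moment at which its call begins. There is no depth.
- env.job_done(): hands the job in, once; it reports no verdict.
Trained networks look in a picture, given as the dict that the camera call returned (one of the last four; its "shot" number tells which), for a name from the list of things; names that differ only in an ending like _2 or _b are one class to them, and where a whole thing is asked for, a point or a joint stands for the part that bears it (a point fixed in the world has none). Each returns a list of dicts, best first, with "conf" (0 to 1); they miss things now and then, are a little off and sometimes report something else, mostly with a low value. They report only what shows in the picture. A call takes as long as a camera call.
- env.look_for(picture, thing): "xy" ([column, row] as shares, 0 to 1, of the picture: columns of its width, rows of its height, amid what is visible of it).
- env.place_of(picture, thing): "xy" ([column, row] as shares, 0 to 1, of the picture: columns of its width, rows of its height: a listed point, or the origin of a listed thing).
The state is a dict: "time": time; "qpos": joint angles; "qd": joint speeds; "tau": joint torques, N m; "position": TCP position; "eef_rot": TCP orientation; "wrist_force": force on the tool from outside, world axes, zero at the start; "ft_torque": the same for the moment, N m; "gripper_width": finger opening in m.
Only numpy, scipy, OpenCV 4.12 (cv2) and the standard library are available. Lean on these libraries where they do the work, as an engineer would, in place of code of your own. Each camera call takes 0.05 s, during which the arm holds its last target. There are 200 camera calls.

## Working session

There is one attempt and no reset: what is moved stays moved. The work goes in short steps, Python scripts to look and compute and a tool call to move; the robot and the scene stay as the last step left them, time stands still between calls to the robot, and variables do not carry over. Pictures are saved under pics/ and viewed, about 8 in all and at most 12, crops included, and the job is handed in when it is done.

Besides the shell and the picture viewer there is one more tool, called after "Request:" as name(argument=value, ...) on one line, values as JSON. arm_command: Moves the arm, as the interface text tells. Shift numbers are shares of 6 cm and turn numbers shares of 5 degrees, none past 1 either way. Its arguments: {"type":"object","properties":{"plan":{"type":"array","items":{"type":"number"}},"grip_force":{"type":"number"}},"required":["plan"]}

```bash
mkdir -p pics
cat > h.py <<'E'
import numpy as np, cv2
from workcell import env
from scipy.spatial.transform import Rotation as R
def ray(p,uv):
    f=210/np.tan(np.radians(p["fovy"])/2)
    d=np.array([(uv[0]-p["cx"])/f,(uv[1]-p["cy"])/f]); s=d.copy()
    for _ in range(20): s=d/(1+p["k1"]*(s@s))
    return np.array(p["rotation"])@np.array([s[0],s[1],1.])
def at(p,uv,z):
    r=ray(p,uv); o=np.array(p["origin"]); return o+r*(z-o[2])/r[2]
def px(p,P):
    f=210/np.tan(np.radians(p["fovy"])/2)
    c=np.array(p["rotation"]).T@(np.array(P)-np.array(p["origin"])); s=c[:2]/c[2]; s=s*(1+p["k1"]*(s@s))
    return s*f+[p["cx"],p["cy"]]
def save(p,n,crop=None,k=1):
    im=cv2.cvtColor(np.array(p["image"]),cv2.COLOR_RGB2BGR)
    if crop: a,b,c,d=crop; im=im[b:d,a:c]
    cv2.imwrite("pics/"+n+".png",cv2.resize(im,None,fx=k,fy=k,interpolation=cv2.INTER_CUBIC))
E
python3 - <<'E'
from h import *
Z=dict(board=0,tray=0,mat=0,scraper=0,scraper_grip=.072,shard1=.055,stopper=.055,vial=0,bowl=0,timer=0,pill_case=0,jar=0)
print(env.observe())
for c in("top","scene"):
    p=env.capture(c); save(p,c+"0",None,1.4); print(c,p["origin"],p["fovy"],p["k1"])
    for t,z in Z.items():
        for r in env.place_of(p,t)[:5]:
            uv=np.array(r["xy"])*[560,420]
            print(t,round(r["conf"],2),uv.round(),at(p,uv,z).round(3)[:2])
E
```

```text
{'time': 0.0, 'qpos': array([-1.44627446e+00,  1.81543693e-01,  1.60796007e+00,  2.02416014e-05,
        1.35381867e+00, -2.06283639e-01]), 'qd': array([-1.48156767e-03, -7.37517620e-04,  2.51515481e-04,  6.13388547e-04,
       -3.18502331e-05, -4.79362936e-04]), 'tau': array([-7.81485651e-04, -4.33875310e+01, -3.41849363e+01,  7.03209545e-02,
        3.85047274e-02, -1.25157667e-04]), 'position': array([ 0.18672819, -0.54328545,  0.23783182]), 'eef_rot': array([ 9.86352113e-01,  1.64647381e-01,  4.52209987e-05, -8.63764175e-04]), 'wrist_force': array([ 0.5806841 , -0.11899571,  0.36153453]), 'ft_torque': array([-0.0076761 ,  0.0025567 ,  0.03352739]), 'gripper_width': 0.0881250199437749}
top [ 0.45610384 -0.00385222  1.18300389] 49.69772427060113 -0.009981117666695703Traceback (most recent call last):
  File "<stdin>", line 9, in <module>
  File "h.py", line 10, in at
    r=ray(p,uv); o=np.array(p["origin"]); return o+r*(z-o[2])/r[2]
  File "h.py", line 8, in ray
    return np.array(p["rotation"])@np.array([s[0],s[1],1.])
           ~~~~~~~~~~~~~~~~~~~~~~~^~~~~~~~~~~~~~~~~~~~~~~~~
ValueError: matmul: Input operand 1 has a mismatch in its core dimension 0, with gufunc signature (n?,k),(k,m?)->(n?,m?) (size 3 is different from 4)
```

```bash
sed -i 's/np.array(p\["rotation"\])/R.from_quat(p["rotation"]).as_matrix()/' h.py
python3 - <<'E'
from h import *
Z=dict(board=0,tray=0,mat=0,scraper=0,scraper_grip=.072,shard1=.055,stopper=.055,vial=0,bowl=0,timer=0,pill_case=0,jar=0)
for c in("top","scene"):
    p=env.capture(c); save(p,c+"0",None,1.4); print(c,p["origin"],p["rotation"])
    for t,z in Z.items():
        for r in env.place_of(p,t)[:5]:
            uv=np.array(r["xy"])*[560,420]
            print(t,round(r["conf"],2),uv.round(),at(p,uv,z).round(3)[:2])
E
```

```text
top [ 0.45610384 -0.00385222  1.18300389] [-0.6981851   0.71432212 -0.03452398  0.03300858]
board 0.73 [284. 213.] [ 0.561 -0.016]
tray 0.95 [348. 224.] [ 0.527 -0.182]
mat 0.79 [217. 202.] [0.593 0.159]
mat 0.56 [419. 194.] [ 0.603 -0.373]
scraper 0.8 [140. 251.] [0.471 0.361]
scraper_grip 0.87 [127. 253.] [0.466 0.369]
scraper_grip 0.21 [304. 233.] [ 0.504 -0.064]
shard1 0.77 [318. 204.] [ 0.575 -0.1  ]
shard1 0.71 [281. 228.] [ 0.517 -0.007]
shard1 0.7 [307. 231.] [ 0.509 -0.072]
shard1 0.58 [253. 221.] [0.538 0.063]
stopper 0.87 [256. 193.] [0.608 0.053]
vial 0.19 [420. 255.] [ 0.442 -0.367]
bowl 0.97 [421. 252.] [ 0.45 -0.37]
bowl 0.38 [130. 255.] [0.461 0.387]
timer 0.86 [417. 192.] [ 0.609 -0.368]
pill_case 0.71 [ 95. 231.] [0.524 0.477]
pill_case 0.41 [250. 223.] [0.538 0.073]
jar 0.86 [463. 230.] [ 0.506 -0.482]
scene [1.47475959 0.4851035  0.99383048] [ 0.45675813  0.78980823 -0.34805156 -0.21548803]
board 0.57 [280. 225.] [ 0.549 -0.013]
board 0.3 [207. 174.] [ 0.45  -0.376]
tray 0.73 [241. 202.] [ 0.516 -0.184]
mat 0.84 [320. 250.] [0.586 0.146]
scraper 0.62 [400. 251.] [0.465 0.361]
scraper_grip 0.47 [409. 237.] [0.469 0.377]
shard1 0.68 [306. 219.] [0.538 0.071]
shard1 0.56 [283. 206.] [ 0.519 -0.023]
shard1 0.46 [269. 197.] [ 0.502 -0.084]
shard1 0.45 [250. 209.] [ 0.584 -0.104]
stopper 0.61 [290. 228.] [0.597 0.046]
vial 0.57 [391. 287.] [0.611 0.383]
bowl 0.86 [209. 175.] [ 0.454 -0.367]
timer 0.56 [178. 200.] [ 0.618 -0.374]
pill_case 0.68 [429. 280.] [0.533 0.472]
jar 0.73 [175. 173.] [ 0.506 -0.482]
jar 0.6 [431. 283.] [0.54  0.478]
```

View pics/top0.png

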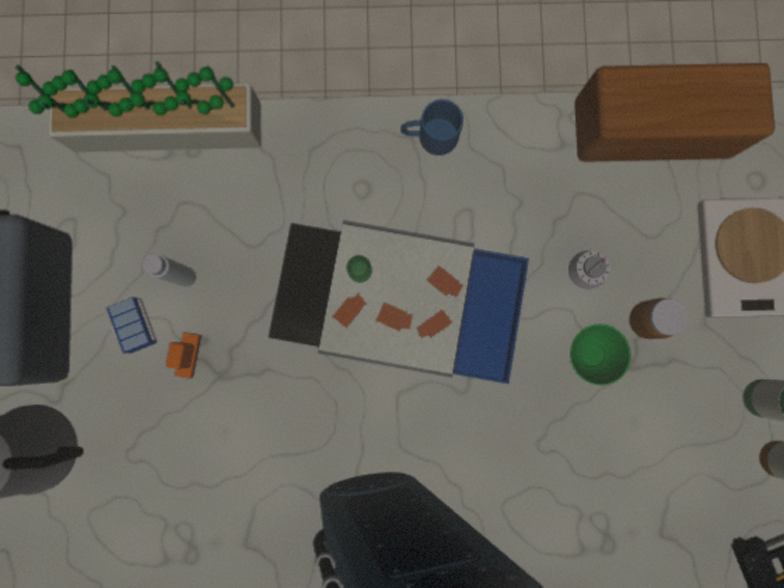

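Top view: tray on the −y side and mat on the +y side. Three shards lie in the near lane. One shard and the stopper lie in the far lane. The scraper is at px (182,355), with the vial and pill case near it. I'll set out toward the scraper.

Request:
arm_command(plan=[0,0,0,0.58,-0.8,0,1,0,0,0,0.58,-0.8,0,1,0,0,0,0.58,-0.8,0,1,0,0,0,0.58,-0.8,0,1,0,0,0,0.58,-0.8,0,1,0,0,0,0.58,-0.8,0,1,0,0,0,0.58,-0.8,0,1,0,0,0,0.58,-0.8,0,1])

```text
time: 2.4
position: [0.3256, -0.0886, 0.2392]
eef_rot: [0.986, 0.164, 0.001, 0.001]
wrist_force: [1.2, -0.2, -0.2]
gripper_width: 0.0883
```

Request:
arm_command(plan=[0,0,0,0.58,-0.8,0,1,0,0,0,0.58,-0.8,0,1,0,0,0,0.58,-0.8,0,1,0,0,0,0.58,-0.8,0,1,0,0,0,0.58,-0.8,0,1,0,0,0,0.58,-0.8,0,1,0,0,0,0.3,-0.4,0,1])

```text
time: 3.28
position: [0.4386, 0.2813, 0.2386]
eef_rot: [0.986, 0.166, 0.0, -0.0]
wrist_force: [0.6, 0.2, 0.2]
gripper_width: 0.0881
```

Request:
arm_command(plan=[0,0,1,0,0,0,1,0,0,1,0,0,0,1,0,0,1,0,0,0,1,0,0,1,0,0,0,1,0,0,1,0,0,0,1,0,0,1,0,0,0,1,0,0,1,0,0,0,1])

```text
time: 4.15
position: [0.4385, 0.2785, 0.2388]
eef_rot: [0.99, -0.141, 0.0, -0.0]
wrist_force: [0.2, -0.9, -0.3]
gripper_width: 0.0884
```

```bash
cat >> h.py <<'E'
def st():
    o=env.observe(); r=R.from_quat(o["eef_rot"]); m=r.as_matrix()
    print("t",round(o["time"],2),"pos",o["position"].round(4),"yang",round(np.degrees(np.arctan2(m[1,1],m[0,1])),2),"tilt",round(np.degrees(np.arccos(-m[2,2])),2),"F",o["wrist_force"].round(1),"w",round(o["gripper_width"],4))
    return o,m
def go(P,yang=None):
    o,m=st(); d=m.T@(np.array(P)-o["position"])
    print("shares total",(d/.06).round(2))
    if yang is not None: print("turn z shares",round(-((yang-np.degrees(np.arctan2(m[1,1],m[0,1]))+180)%360-180)/5,2))
E
python3 - <<'E'
from h import *
st()
p=env.capture("wrist"); save(p,"w1",None,1.2)
for t,z in(("scraper",0),("scraper_grip",.072)):
  for r in env.place_of(p,t)[:2]:
    uv=np.array(r["xy"])*[560,420]; print(t,round(r["conf"],2),uv.round(),at(p,uv,z).round(4))
# orange mask -> base top rectangle z=.034
im=cv2.cvtColor(p["image"],cv2.COLOR_RGB2HSV); mk=cv2.inRange(im,(4,150,60),(18,255,255))
n,l,s,c=cv2.connectedComponentsWithStats(mk); i=1+s[1:,4].argmax(); print(s[i])
# board geometry from the top camera
p=env.capture("top"); q=cv2.cvtColor(p["image"],cv2.COLOR_RGB2HSV); np.save("top.npy",p["image"])
mk=cv2.inRange(q,(100,120,40),(125,255,255)); mk[:150]=0;mk[290:]=0;mk[:,:310]=0;mk[:,390:]=0
c=max(cv2.findContours(mk,0,2)[0],key=cv2.contourArea)
b=cv2.boxPoints(cv2.minAreaRect(c)); print("tray top corners",[at(p,x,.046)[:2].round(3).tolist() for x in b])
mk=cv2.inRange(q,(0,0,0),(180,255,45)); mk[:150]=0;mk[260:]=0;mk[:,:185]=0;mk[:,255:]=0
c=max(cv2.findContours(mk,0,2)[0],key=cv2.contourArea)
b=cv2.boxPoints(cv2.minAreaRect(c)); print("mat corners",[at(p,x,.004)[:2].round(3).tolist() for x in b])
E
```

```text
t 4.15 pos [0.4385 0.2785 0.2388] yang -106.21 tilt 0.01 F [ 0.2 -0.9 -0.3] w 0.0884
scraper 0.57 [191. 170.] [0.4634 0.3688 0.    ]
scraper_grip 0.77 [171. 185.] [0.4644 0.3709 0.072 ]
[ 147  135   58   82 3417]
tray top corners [[0.422, -0.112], [0.633, -0.156], [0.616, -0.243], [0.405, -0.198]]
mat corners [[0.496, 0.222], [0.706, 0.18], [0.686, 0.091], [0.477, 0.135]]
```

View pics/w1.png

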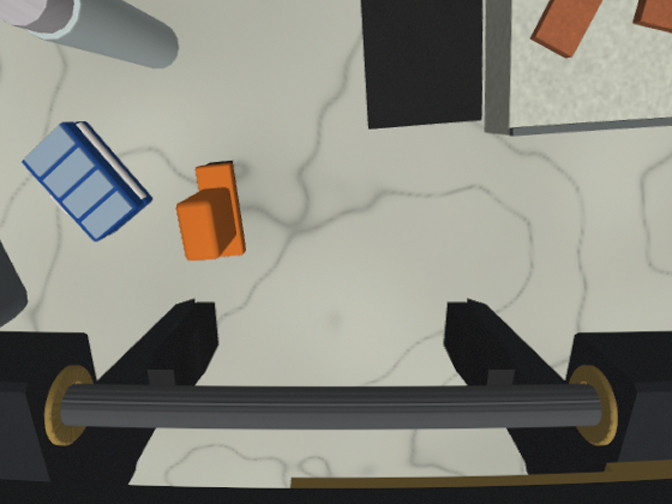

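The wrist view shows the scraper at px (210,210), with its handle clear and the pill case about 60 px to the left. I'll work out its yaw, then descend.

Run:
```python
from h import *
p=env.capture("wrist")
for a,b,z in(((232,163),(245,250),.034),((178,205),(188,259),.098),((212,190),(221,252),.098)):
    A=at(p,np.array(a)/1.2,z);B=at(p,np.array(b)/1.2,z); d=A-B
    print(A.round(4),B.round(4),np.linalg.norm(d).round(4),np.degrees(np.arctan2(d[1],d[0])))
go([.464,.370,.12])
C=np.array([.556,-.011]);a=np.radians(-11.8);M=np.array([[np.cos(a),np.sin(a)],[-np.sin(a),np.cos(a)]])
for n,P in dict(s1=(.579,-.102),s2=(.518,-.012),s3=(.506,-.077),s4=(.538,.066),stop=(.603,.05),m=(.591,.157)).items(): print(n,(M@(np.array(P)-C)).round(3))
```

```text
[0.4992 0.3453 0.034 ] [0.425  0.3599 0.034 ] 0.0756 -11.116977331498193
[0.4849 0.3754 0.098 ] [0.4458 0.3834 0.098 ] 0.0399 -11.487835652060756
[0.4881 0.3488 0.098 ] [0.4442 0.3583 0.098 ] 0.0449 -12.322031047888961
t 4.4 pos [0.4385 0.2785 0.2388] yang -105.95 tilt 0.0 F [ 0.2  1.2 -0.1] w 0.0882
shares total [-0.01 -1.58  1.98]
s1 [ 0.041 -0.084]
s2 [-0.037 -0.009]
s3 [-0.035 -0.075]
s4 [-0.033  0.072]
stop [0.034 0.069]
m [-0.     0.172]
```

Request:
arm_command(plan=[0,0,-0.9,0,0,0,1,0,0,0,0.07,-0.77,0,1,0,0,0,0.07,-0.76,0,1,0,0,0,0,0,0.8,1,0,0,0,0,0,0.8,1,0,0,0,0,0,0,1])

```text
time: 5.15
position: [0.4622, 0.3654, 0.1386]
eef_rot: [0.995, -0.1, -0.004, 0.002]
wrist_force: [-0.7, -0.7, 0.5]
gripper_width: 0.0881
```

Run:
```python
from h import *
go([.465,.367,.053],-101.5)
p=env.capture("wrist"); save(p,"w2",None,1.2)
for r in env.place_of(p,"scraper_grip")[:2]:
    uv=np.array(r["xy"])*[560,420]; print(round(r["conf"],2),uv.round(),at(p,uv,.072).round(4))
```

```text
t 5.15 pos [0.4622 0.3654 0.1386] yang -101.48 tilt 0.51 F [-0.7 -0.7  0.5] w 0.0881
shares total [ 0.05 -0.04  1.43]
turn z shares 0.0
0.66 [267. 216.] [0.4658 0.3692 0.072 ]
```

View pics/w2.png

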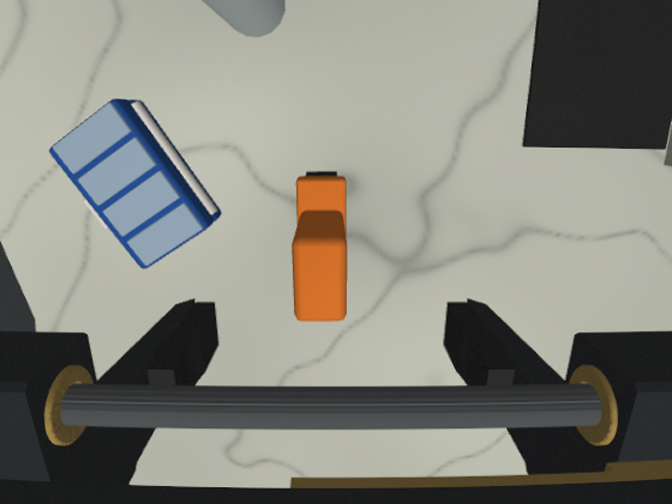

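The scraper is aligned with the jaws (px 320,265). The pill case clears the left finger. I'll descend and grip.

Request:
arm_command(plan=[0,0,0,0.05,-0.05,0.5,1,0,0,0,0,0,0.5,1,0,0,0,0,0,0.42,1,0,0,0,0,0,0,1])

```text
time: 5.75
position: [0.4691, 0.3692, 0.0584]
eef_rot: [0.995, -0.101, 0.0, -0.0]
wrist_force: [-1.0, 0.4, 0.2]
gripper_width: 0.0884
```

Request:
arm_command(plan=[0,0,0,0,0,0,-1,0,0,0,0,0,0,-1,0,0,0,0,0,0,-1,0,0,0,0,0,0,-1,0,0,0,0,0,0,-1,0,0,0,0,0,0,-1], grip_force=45)

```text
time: 6.5
position: [0.4686, 0.3691, 0.0575]
eef_rot: [0.995, -0.101, -0.0, 0.0]
wrist_force: [-0.6, 0.4, 0.6]
gripper_width: 0.0302
```

Run:
```python
from h import *
st()
```

```text
t 6.5 pos [0.4686 0.3691 0.0575] yang -101.55 tilt 0.01 F [-0.6  0.4  0.6] w 0.0302
```

Request:
arm_command(plan=[0,0,0,0,0,0,-1,0,0,0,0,0,0,-1,0,0,0,0,0,-0.4,-1,0,0,0,0,0,-0.6,-1,0,0,0,0,0,-0.6,-1,0,0,0,0,0,-0.6,-1,0,0,0,0,0,0,-1])

```text
time: 7.38
position: [0.4703, 0.37, 0.1924]
eef_rot: [0.995, -0.101, 0.003, -0.002]
wrist_force: [1.1, 0.7, -1.8]
gripper_width: 0.0257
```

```bash
cat >> h.py <<'E'
C=np.array([.556,-.011]);a=np.radians(-11.8);M=np.array([[np.cos(a),np.sin(a)],[-np.sin(a),np.cos(a)]])
def B(x,y): return C+M.T@[x,y]
def rep():
    o,m=st(); print("TCP in board",(M@(o["position"][:2]-C)).round(4))
E
python3 - <<'E'
from h import *
go([*B(-.040,.132),.19],-101.8)
p=env.capture("wrist"); save(p,"w3",None,1)
p=env.capture("top")
for t,z in(("shard1",.06),("stopper",.055)):
  for r in env.place_of(p,t)[:5]:
    uv=np.array(r["xy"])*[560,420]; print(t,round(r["conf"],2),uv.round(),(M@(at(p,uv,z)[:2]-C)).round(3))
E
```

```text
t 7.38 pos [0.4703 0.37   0.1924] yang -101.54 tilt 0.35 F [ 1.1  0.7 -1.8] w 0.0257
shares total [2.01 3.73 0.04]
turn z shares 0.05
shard1 0.88 [317. 203.] [ 0.041 -0.082]
shard1 0.76 [250. 222.] [-0.037  0.074]
shard1 0.64 [307. 230.] [-0.031 -0.068]
shard1 0.52 [282. 227.] [-0.035 -0.006]
shard1 0.48 [348. 225.] [ 0.001 -0.167]
stopper 0.69 [254. 196.] [0.029 0.078]
stopper 0.63 [421. 252.] [-0.033 -0.356]
```

Request:
arm_command(plan=[0,0,0.05,0.4,0.75,0,-1,0,0,0,0.4,0.75,0,-1,0,0,0,0.4,0.75,0,-1,0,0,0,0.4,0.75,0,-1,0,0,0,0.4,0.73,0,-1,0,0,0,0,0,0.5,-1,0,0,0,0,0,0,-1])

```text
time: 8.45
position: [0.5377, 0.1249, 0.1556]
eef_rot: [0.995, -0.103, -0.004, 0.0]
wrist_force: [-0.2, -0.7, -1.9]
gripper_width: 0.0256
```

Run:
```python
from h import *
rep(); go([*B(-.040,.132),.1145],-101.8)
p=env.capture("wrist"); save(p,"w4",None,1.2)
for yb in (.12,-.12): print(yb,[px(p,[*B(x,yb),.055]).round().tolist() for x in(-.115,.115)])
```

```text
t 8.45 pos [0.5377 0.1249 0.1556] yang -101.88 tilt 0.47 F [-0.2 -0.7 -1.9] w 0.0256
TCP in board [-0.0457  0.1293]
t 8.45 pos [0.5377 0.1249 0.1556] yang -101.88 tilt 0.47 F [-0.2 -0.7 -1.9] w 0.0256
shares total [ 0.1  -0.05  0.68]
turn z shares -0.02
0.12 [[287.0, 287.0], [289.0, -45.0]]
-0.12 [[574.0, 283.0], [648.0, -26.0]]
```

View pics/w4.png

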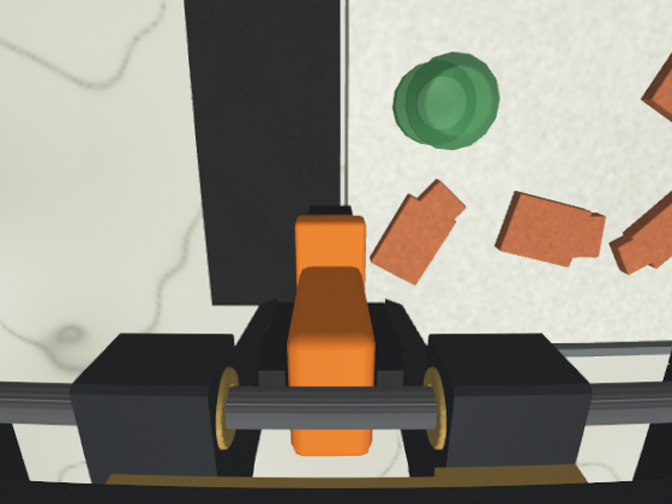

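The board edge at px 344 matches the prediction. The first shard (px 420,235) is fully in the lane, and the stopper (px 447,100) lies beyond the blade's end. I'll lower the blade.

Request:
arm_command(plan=[0,0,0,0,0,0.35,-1,0,0,0,0,0,0.32,-1,0,0,0,0,0,0,-1])

```text
time: 8.88
position: [0.5394, 0.1264, 0.1184]
eef_rot: [0.995, -0.102, -0.002, 0.0]
wrist_force: [-0.2, -0.2, -2.7]
gripper_width: 0.0254
```

Run:
```python
from h import *
rep(); go([*B(-.044,-.01),.1145],-101.8)
```

```text
t 8.88 pos [0.5394 0.1264 0.1184] yang -101.71 tilt 0.17 F [-0.2 -0.2 -2.7] w 0.0254
TCP in board [-0.0444  0.1311]
t 8.88 pos [0.5394 0.1264 0.1184] yang -101.71 tilt 0.17 F [-0.2 -0.2 -2.7] w 0.0254
shares total [0.   2.35 0.07]
turn z shares 0.02
```

Request:
arm_command(plan=[0,0,0,0,0.2,0.04,-1,0,0,0,0,0.3,0,-1,0,0,0,0,0.3,0,-1,0,0,0,0,0.3,0,-1,0,0,0,0,0.3,0,-1,0,0,0,0,0.3,0,-1,0,0,0,0,0.3,0,-1,0,0,0,0,0.0,0,-1])

```text
time: 9.88
position: [0.5158, 0.0066, 0.1168]
eef_rot: [0.995, -0.104, -0.0, 0.0]
wrist_force: [0.8, 0.3, -2.2]
gripper_width: 0.0257
```

Run:
```python
from h import *
rep(); go([*B(-.044,-.135),.1145],-101.8)
p=env.capture("wrist"); save(p,"w5",None,1.2)
```

```text
t 9.88 pos [0.5158 0.0066 0.1168] yang -101.91 tilt 0.04 F [ 0.8  0.3 -2.2] w 0.0257
TCP in board [-0.043  0.009]
t 9.88 pos [0.5158 0.0066 0.1168] yang -101.91 tilt 0.04 F [ 0.8  0.3 -2.2] w 0.0257
shares total [-0.01  2.4   0.04]
turn z shares -0.02
```

View pics/w5.png

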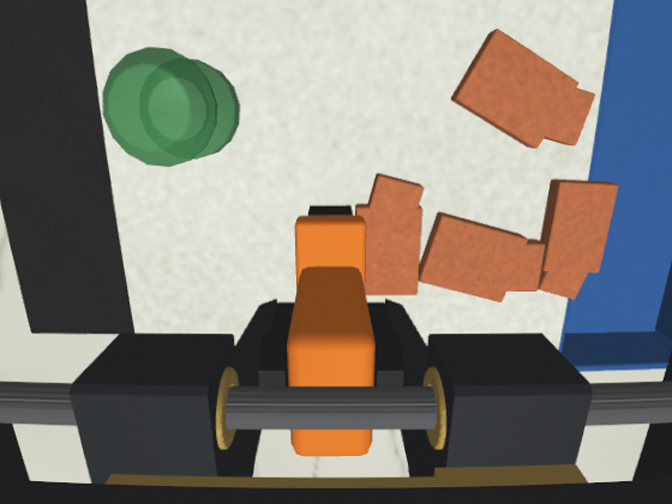

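The train of three shards is sweeping cleanly. The stopper is untouched at px (170,107), and the leading shard is already at the tray edge (px 580,240). I'll continue.

Request:
arm_command(plan=[0,0,0,0,0.3,0.02,-1,0,0,0,0,0.3,0,-1,0,0,0,0,0.3,0,-1,0,0,0,0,0.3,0,-1,0,0,0,0,0.3,0,-1,0,0,0,0,0.3,0,-1,0,0,0,0,0.3,0,-1,0,0,0,0,0.3,0,-1])

```text
time: 10.92
position: [0.4864, -0.1341, 0.1158]
eef_rot: [0.995, -0.103, 0.0, 0.0]
wrist_force: [-0.3, -0.1, -1.5]
gripper_width: 0.0259
```

Run:
```python
from h import *
rep(); go([*B(.045,-.005),.19],-101.8)
p=env.capture("wrist"); save(p,"w6",None,1.2)
```

```text
t 10.93 pos [ 0.4864 -0.1341  0.1158] yang -101.8 tilt 0.01 F [-0.3 -0.1 -1.5] w 0.0259
TCP in board [-0.043  -0.1348]
t 10.93 pos [ 0.4864 -0.1341  0.1158] yang -101.8 tilt 0.01 F [-0.3 -0.1 -1.5] w 0.0259
shares total [ 1.47 -2.16 -1.24]
turn z shares 0.0
```

View pics/w6.png

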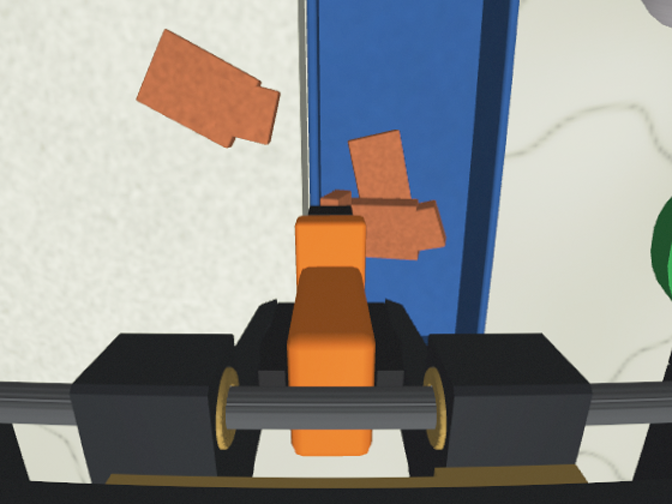

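Three shards have dropped into the tray. One (px 340,197) may be leaning by the near wall, so I'll recheck it. Next I lift and set the blade down between the stopper and the last shard.

Request:
arm_command(plan=[0,0,0,0,0,-0.5,-1,0,0,0,0,0,-0.5,-1,0,0,0,0.36,-0.57,0,-1,0,0,0,0.36,-0.57,0,-1,0,0,0,0.36,-0.57,0,-1,0,0,0,0.36,-0.57,0,-1,0,0,0,0,0,0,-1,0,0,0,0,0,0,-1])

```text
time: 11.98
position: [0.5985, -0.0169, 0.1753]
eef_rot: [0.995, -0.103, -0.001, 0.0]
wrist_force: [-0.7, -0.4, -2.6]
gripper_width: 0.0256
```

Run:
```python
from h import *
rep(); go([*B(.043,.002),.1155],-101.8)
p=env.capture("wrist"); save(p,"w7",None,1.2)
```

```text
t 11.97 pos [ 0.5985 -0.0169  0.1753] yang -101.77 tilt 0.07 F [-0.7 -0.4 -2.6] w 0.0256
TCP in board [0.0428 0.003 ]
t 11.97 pos [ 0.5985 -0.0169  0.1753] yang -101.77 tilt 0.07 F [-0.7 -0.4 -2.6] w 0.0256
shares total [0.   0.02 1.  ]
turn z shares 0.01
```

View pics/w7.png

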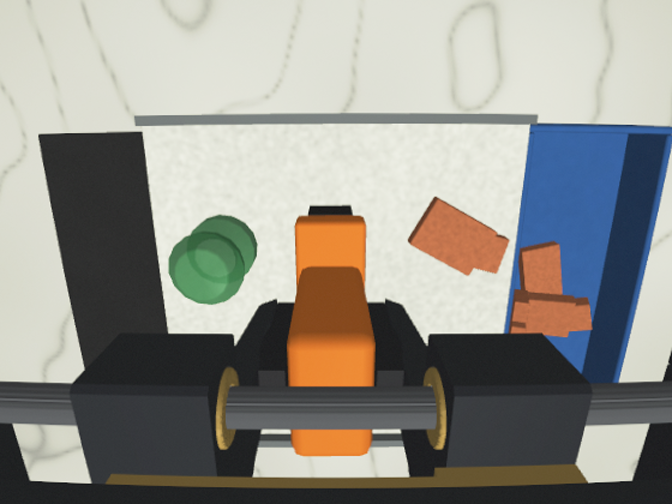

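The blade is clear between the stopper (px 215,260) and the last shard (px 458,237). I'll lower it and sweep.

Request:
arm_command(plan=[0,0,0,0,0,0.5,-1,0,0,0,0,0,0.48,-1,0,0,0,0,0,0,-1,0,0,0,0,0,0,-1])

```text
time: 12.52
position: [0.5994, -0.0174, 0.118]
eef_rot: [0.995, -0.103, 0.0, 0.0]
wrist_force: [1.0, -0.6, -2.0]
gripper_width: 0.0258
```

Request:
arm_command(plan=[0,0,0,0,0.3,0,-1,0,0,0,0,0.3,0,-1,0,0,0,0,0.3,0,-1,0,0,0,0,0.3,0,-1,0,0,0,0,0.3,0,-1,0,0,0,0,0.3,0,-1,0,0,0,0,0.3,0,-1,0,0,0,0,0.25,0,-1])

```text
time: 13.52
position: [0.5734, -0.1554, 0.1212]
eef_rot: [0.995, -0.103, 0.004, -0.0]
wrist_force: [-0.8, 7.4, 28.0]
gripper_width: 0.0253
```

Request:
arm_command(plan=[0,0,0,0,0,-0.5,-1,0,0,0,0,0,-0.5,-1,0,0,0,-0.5,0.2,-0.5,-1,0,0,0,-0.7,0,0,-1,0,0,0,-0.7,0,0,-1,0,0,0,0,0,0,-1])

```text
time: 14.28
position: [0.4539, -0.1426, 0.2065]
eef_rot: [0.995, -0.103, -0.001, -0.0]
wrist_force: [-0.0, 0.8, -2.0]
gripper_width: 0.0255
```

Run:
```python
from h import *
rep()
p=env.capture("wrist"); save(p,"w8",None,1.2)
p=env.capture("top"); save(p,"t8",(180,130,390,290),2)
```

```text
t 14.28 pos [ 0.4539 -0.1426  0.2065] yang -101.83 tilt 0.09 F [-0.   0.8 -2. ] w 0.0255
TCP in board [-0.073  -0.1497]
```

View pics/w8.png

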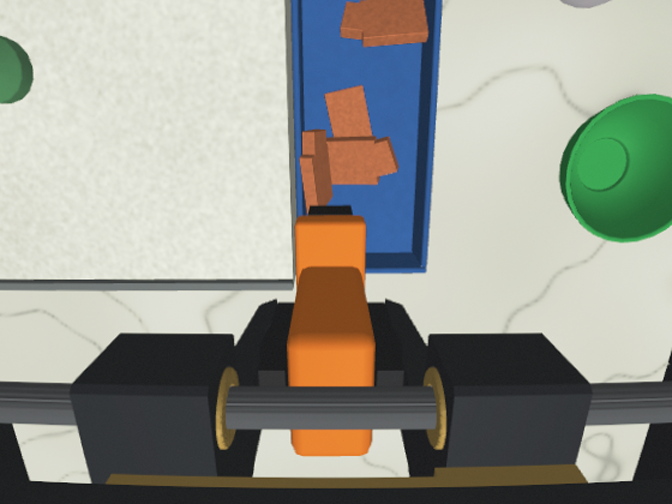

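All four shards are inside the tray: (390,20), (350,110), (365,160), and one on edge at (315,165). The deck is clear. There was a 28 N upward push at the end of that sweep, so the scraper may have shifted in the grip, and I'll set it down by contact. Now to the mat.

Request:
arm_command(plan=[0,0,0,0.2,-0.91,0,-1,0,0,0,0.2,-0.91,0,-1,0,0,0,0.2,-0.91,0,-1,0,0,0,0.2,-0.91,0,-1,0,0,0,0.2,-0.91,0,-1,0,0,0,0.2,-0.91,0,-1,0,0,0,0,0,0,-1,0,0,0,0,0,0,-1])

```text
time: 15.38
position: [0.5942, 0.1629, 0.2061]
eef_rot: [0.995, -0.102, -0.0, 0.0]
wrist_force: [-0.3, 0.1, -2.1]
gripper_width: 0.0254
```

Run:
```python
from h import *
rep(); go([*B(0,.178),.0775],-101.8)
p=env.capture("scene"); c=px(p,[*B(0,.178),.1]).astype(int); print(c)
save(p,"s9",(c[0]-130,c[1]-80,c[0]+70,c[1]+80),4)
```

```text
t 15.38 pos [0.5942 0.1629 0.2061] yang -101.74 tilt 0.06 F [-0.3  0.1 -2.1] w 0.0254
TCP in board [0.0018 0.178 ]
t 15.38 pos [0.5942 0.1629 0.2061] yang -101.74 tilt 0.06 F [-0.3  0.1 -2.1] w 0.0254
shares total [-0.03 -0.    2.14]
turn z shares 0.01
[326 229]
```

View pics/s9.png

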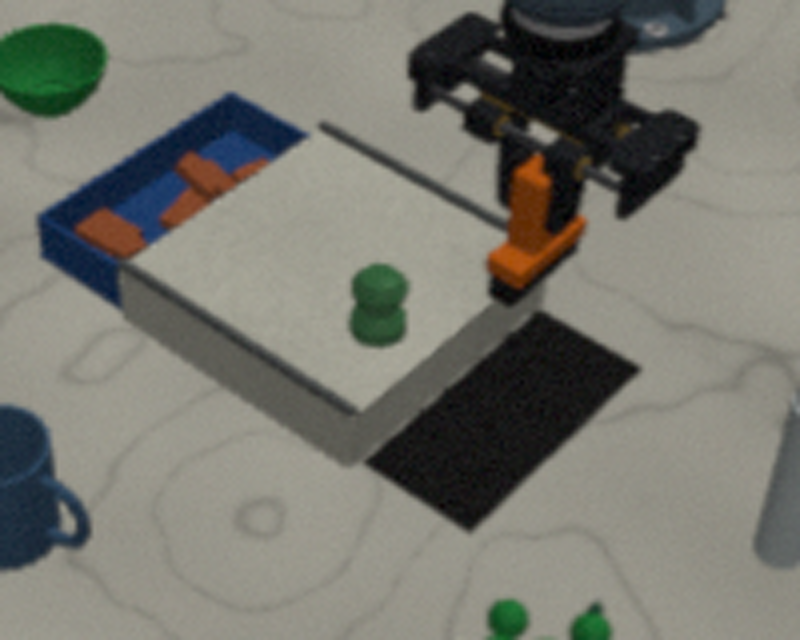

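The stopper is standing (px 380,305), the deck is clear, the shards are in the tray, and the scraper is upright over the mat. I'll lower it slowly to contact.

Request:
arm_command(plan=[0,0,0,0,0,0.6,-1,0,0,0,0,0,0.6,-1,0,0,0,0,0,0.5,-1,0,0,0,0,0,0.3,-1,0,0,0,0,0,0.15,-1,0,0,0,0,0,0.06,-1,0,0,0,0,0,0,-1])

```text
time: 16.3
position: [0.5944, 0.1629, 0.0751]
eef_rot: [0.995, -0.103, 0.001, -0.0]
wrist_force: [1.2, -0.2, -1.2]
gripper_width: 0.0259
```

Run:
```python
from h import *
rep()
p=env.capture("scene"); c=px(p,[*B(0,.178),.04]).astype(int)
save(p,"s10",(c[0]-50,c[1]-50,c[0]+50,c[1]+50),6)
```

```text
t 16.3 pos [0.5944 0.1629 0.0751] yang -101.8 tilt 0.08 F [ 1.2 -0.2 -1.2] w 0.0259
TCP in board [0.002  0.1781]
```

View pics/s10.png

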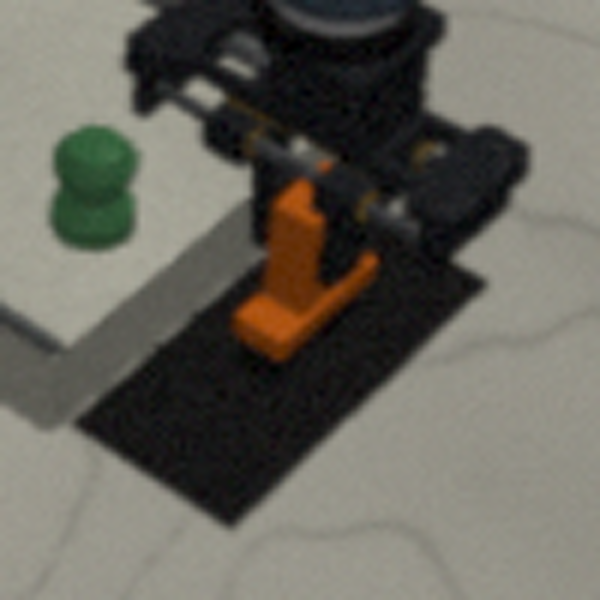

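It's over the mat and about 13 mm high.

Request:
arm_command(plan=[0,0,0,0,0,0.08,-1,0,0,0,0,0,0.08,-1,0,0,0,0,0,0,-1,0,0,0,0,0,0,-1])

```text
time: 16.85
position: [0.5937, 0.1629, 0.0646]
eef_rot: [0.995, -0.103, -0.0, 0.0]
wrist_force: [-0.3, -0.3, -2.1]
gripper_width: 0.0256
```

Request:
arm_command(plan=[0,0,0,0,0,0.03,-1,0,0,0,0,0,0,-1])

```text
time: 17.1
position: [0.5937, 0.1629, 0.0628]
eef_rot: [0.995, -0.103, -0.0, 0.0]
wrist_force: [0.6, -0.5, -2.3]
gripper_width: 0.0257
```

Request:
arm_command(plan=[0,0,0,0,0,0.03,-1,0,0,0,0,0,0,-1])

```text
time: 17.35
position: [0.594, 0.1629, 0.0614]
eef_rot: [0.995, -0.103, 0.0, -0.0]
wrist_force: [-1.0, 0.1, 0.4]
gripper_width: 0.0259
```

Request:
arm_command(plan=[0,0,0,0,0,0.02,-1,0,0,0,0,0,0,-1])

```text
time: 17.6
position: [0.5941, 0.163, 0.0614]
eef_rot: [0.995, -0.103, 0.0, -0.0]
wrist_force: [-3.4, 0.0, 9.1]
gripper_width: 0.0254
```

Contact came at the expected height (61.4 mm), so the scraper didn't slip in the grip. I'll open partly and rise.

Request:
arm_command(plan=[0,0,0,0,0,0,-0.2,0,0,0,0,0,0,0.05,0,0,0,0,0,0,0.05,0,0,0,0,0,0,0.05])

```text
time: 18.1
position: [0.5937, 0.1629, 0.0597]
eef_rot: [0.995, -0.103, -0.0, 0.0]
wrist_force: [-0.9, -0.5, -0.1]
gripper_width: 0.046
```

Request:
arm_command(plan=[0,0,0,0,0,-0.2,0.05,0,0,0,0,0,-0.4,0.05,0,0,0,0,0,-0.6,0.05,0,0,0,0,0,-0.8,0.05,0,0,0,0,0,-0.8,0.05,0,0,0,-0.8,0,0,0.05,0,0,0,-0.8,0,0,0.05,0,0,0,0,0,0,0.05])

```text
time: 19.1
position: [0.4971, 0.1833, 0.2286]
eef_rot: [0.995, -0.102, -0.0, -0.0]
wrist_force: [-0.2, 0.3, -0.4]
gripper_width: 0.0468
```

Run:
```python
from h import *
rep()
p=env.capture("scene"); c=px(p,[*B(0,0),.04]).astype(int); save(p,"s11",(c[0]-100,c[1]-75,c[0]+100,c[1]+75),4)
Z=dict(scraper=.004,stopper=.055,vial=0,bowl=0,timer=0,pill_case=0,jar=0)
for t,z in Z.items():
  for r in env.place_of(p,t)[:1]:
    uv=np.array(r["xy"])*[560,420]; P=at(p,uv,z)[:2]; print(t,round(r["conf"],2),P.round(3),(M@(P-C)).round(3))
```

```text
t 19.1 pos [0.4971 0.1833 0.2286] yang -101.69 tilt 0.02 F [-0.2  0.3 -0.4] w 0.0468
TCP in board [-0.0974  0.1782]
scraper 0.86 [0.597 0.155] [0.006 0.171]
stopper 0.67 [0.599 0.061] [0.028 0.08 ]
vial 0.81 [0.621 0.376] [-0.016  0.392]
bowl 0.75 [ 0.448 -0.37 ] [-0.032 -0.373]
timer 0.67 [ 0.629 -0.374] [ 0.146 -0.34 ]
pill_case 0.66 [0.527 0.472] [-0.127  0.467]
jar 0.73 [ 0.51  -0.487] [ 0.053 -0.475]
```

View pics/s11.png

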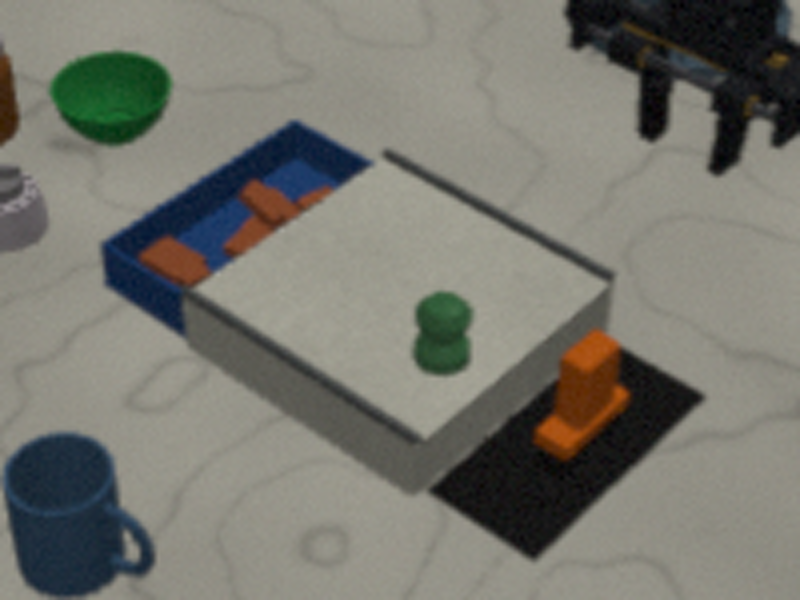

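The scraper stands upright on the mat (px 580,395), the deck holds only the stopper (px 442,330), and the shards are in the tray. Handing in.

```bash
python3 -c "
from h import *
print(env.job_done())"
```

```text
the job is handed in; nothing more can be done
None
```

I swept all four shards into the blue tray with the scraper, stood the scraper upright on the black mat, let go and backed the arm off. The job was handed in at about 19 s; no verdict is reported.

**Last checks:**
- **Shards:** the deck is clear and all four are inside the tray. One is resting on edge against the tray's near wall.
- **Stopper:** it is standing on the deck. The network's last reading is about 11 mm from its first one, roughly the scatter between its readings before the far-lane sweep; the pictures show no movement.
- **Scraper:** it stands on the mat. The set-down contact came at the expected height, so it had not slipped in the grip.
- **Other things on the sill:** the vial, bowl, timer, pill case and jar read within about 1.5 cm of their first positions, which is also the size of the network's scatter. I saw no contact with any of them.

**One irregularity:** at the end of the second sweep the wrist force briefly reached about 28 N upward, with the blade riding up about 3 mm. It probably pressed on the last shard as it tipped over the edge. That is well below the 120 N limit, and nothing was visibly disturbed.

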